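# Hold the parts dispenser open over a cup

### The arm

A 6-joint arm with a two-finger parallel gripper is mounted at the origin on the work surface. World frame = base frame: x ahead of the robot, y to its left, z up, the work surface at z = 0. Lengths are in m, angles in rad, forces in N, time in s.
With the tool pointing down it reaches from about 0.35 to 0.975 m from the base axis. Payload 7.1 kg.
Tool frame: the origin (TCP) lies midway between the tips of the shut fingers; the grasp point (between the pads) lies 19 mm behind it; z points along the fingers, y is the line along which they close (so a half turn about z gives the same grasp; the last joint's range is limited). The gripper opens to 88 mm and grips with 3 to 60 N. Pads are 20 mm wide; open, the fingers measure 115 mm over their backs; the gripper's body (75 mm by 178 mm) begins 61 mm behind the grasp point.
Start: joints at [-1.289, 0.423, 1.63, -0, 1.089, -0.019], TCP at [0.185, -0.597, 0.223] pointing down, gripper open.
Joint ranges: [-3, 3], [-0.9, 2.11], [0.09, 2.58], [-1.31, 4.45], [0.11, 2.69], [-2.54, 2.54]. Speed limits (rad/s): [2.39, 2.39, 3.01, 3.14, 3.14, 3.14].

### API

Orientations are given as a unit quaternion [w, x, y, z].
In Python, from station import move_pose, movel, movej, command_gripper, wait, inverse_kinematics, read_camera, camera_info, MotionError, job_done, get_time, get_joint_pos, get_qvel, get_effort, get_tcp_pos, get_ee_rot, get_ft_force, get_ft_torque, get_grip_width, get_finger_force gives the robot as it stands. Calls block until the motion is done:
- move_pose(position, orientation): joint-space move of the TCP to a pose.
- movel(position, frame=None, v=0.15, until_force=None): straight line of the TCP; frame=None keeps the orientation; v is the mean speed in m/s. With until_force (N) it stops when the force on the tool has changed by that much, and returns True; else False.
- movej(angles): joint-space move.
- command_gripper(opening): opening from 0.0 (shut) to 1.0 (fully open); the grip force is fixed at half the most; returns when the fingers have stopped.
- wait(seconds).
- inverse_kinematics(position, orientation): joint angles nearest the present ones, or None.
- read_camera(name): name is "side" or "top"; returns the picture (384x512x3 uint8, red, green, blue); there is no depth.
- camera_info(name): a dict with "intrinsics" (3x3 intrinsics, pixels), "T" (4x4, takes a point from camera to world coordinates). Camera axes: x right, y up, looking along -z (the intrinsics and any distortion apply to the point x, -y, -z); pixel columns grow to the right and rows downward; lengths in m; the calibration is good to about 2 mm. A picture is of the moment at which its call begins. camera_info takes no time and is no camera call.
A pose or a line that the arm cannot do raises MotionError and nothing moves.
- job_done(): hands the job in; it is judged then, once.
Readings, each from a call of its own:
- get_time(): time.
- get_joint_pos(): joint angles.
- get_qvel(): joint speeds.
- get_effort(): joint torques, N m.
- get_tcp_pos(): TCP position.
- get_ee_rot(): TCP orientation.
- get_ft_force(): force on the tool from outside, world axes, zero at the start.
- get_ft_torque(): the same for the moment, N m.
- get_grip_width(): opening from 0.0 (shut) to 1.0 (fully open).
- get_finger_force(): force on a finger pad.
Only numpy, scipy, OpenCV 4.12 (cv2) and the standard library are available. Lean on these libraries where they do the work, as an engineer would, in place of code of your own. Each camera call takes 0.05 s, during which the arm holds its last target. There are 200 camera calls.

### The job

Stand the open yellow cup upright, without dropping it, in the middle of the round black pad under the chute of the red parts dispenser, and let go of it. Then pull the dispenser's spring-return gate out by its T-handle until the yellow pointer is in line with the red mark on the rail, and finish while still holding it there: the gripper must not let go. Leave everything else on the bench where it is.

Things in the scene. Friction and masses are not known exactly. Their poses are not given: they have to be found in the camera images.
- dispenser: Red bench dispenser, fixed: 150 deep (x), 270 wide (y), 170 mm high. Origin: on the bench, in the plane of the front face, mid-width. x points into the box, away from its front; y to the left when looking along x; z up. At y = -75 mm an aluminium rail, 44 wide and 55 mm high, runs from the face to x = -100 mm. A 6 mm thick plate lies under the pad (x -160 to 0, y 10 to 140 mm).
- pad (a point): Centre of the top of the round black landing pad (92 mm across, with a thin white circle 68 mm across), 10 mm above the bench; at (-125, +75, 10) mm in the dispenser's frame; axes as the dispenser's.
- chute_lip (a point): Top middle of the lower edge of the steel chute (55 mm wide, side walls 18 mm high) above the pad: 113 mm above the bench, at (-73, 75, 113) mm in the dispenser's frame. From here the chute rises by 24 degrees to the front face.
- cup: Open yellow plastic cup, round and straight: 58 mm outside diameter, 100 mm high, wall 3 mm, about 0.12 kg, starts standing upright on the bench. Origin: centre of its underside, z up.
- gate: Spring-return gate: black round T crossbar (16 mm thick, 76 long in y) on a 12 mm rod running along +x into the dispenser. Origin: crossbar middle, 75 mm above the bench; closed at (-155, -75, 75) mm in the dispenser's frame, same axes; slides along -x, at most 90 mm. Spring pulls back 6 N closed, +1.2 N per 10 mm out. Closed, 47 mm of bare rod lies between crossbar and rail: fingers can straddle it from above.
- pointer (a point): Top middle of the yellow pointer blade (5 mm thick in x, 36 mm wide in y, top 99 mm above the bench) fixed on the gate's rod, 133 mm behind (+x of) the crossbar's middle; it moves with the gate.
- mark: Red mark fixed on the rail: two upright blades, 6 mm thick in x, up to 99 mm above the bench, 46 mm apart; the pointer passes between them. Origin: on the bench below their middle, axes as the dispenser's. It stands 35 to 70 mm towards the handle (-x) from the closed pointer, different each time; the gate is at the mark when the pointer's x in this frame is 0.
- oil_bottle: Bystander: white plastic bottle with a red cap, 54 mm across, 110 mm high. Origin: centre of its underside.
- grease_tin: Bystander: green closed tin, 62 mm across, 65 mm high. Origin: centre of its underside.
- bolt_jar: Bystander: amber jar with a steel lid, 60 mm across, 85 mm high. Origin: centre of its underside.
- tape_roll: Bystander: blue ring 90 mm across, 24 mm high, lying flat. Origin: centre of its underside.
- screwdriver: Bystander: screwdriver with an orange handle, about 200 mm long, lying on the bench.
- small_bin: Bystander: open blue bin 100 x 120 x 45 mm on the bench. Origin: centre of its underside.
Things that resemble listed ones, but are neither listed nor needed, are in the scene too. Leave any pink or purple look-alike of the cup alone.

How it is judged:
On the way, in this order (a step that is already met when the one before it is completed fails the run):
1. the cup stands released and upright in the middle of the pad while the gate is still shut (horizontal distance between cup and pad below 0.018 m and z of cup in the frame of pad between -0.004 and 0.004 m and angle between cup's own z axis and vertical below 0.08 rad and contact force between cup and the fingers below 0.1 N and linear speed of cup below 0.02 m/s and x of pointer in the frame of dispenser above -0.032 m), for 0.2 s.
2. the gate is held by the fingers with the pointer in line with the mark (x of pointer in the frame of mark between -0.005 and 0.005 m and contact force between gate and the fingers above 2 N and linear speed of gate below 0.02 m/s), for 0.2 s.
At the end, for the whole second after the job is handed in: The pointer is within 5 mm of the mark along the rail and the gate is still, held by the fingers (more than 2 N between fingers and gate); the cup stands untouched by the fingers on the pad, within 18 mm of its centre, its foot at the pad's height within 4 mm, upright within 0.08 rad (all of step 2 and horizontal distance between cup and pad below 0.018 m and z of cup in the frame of pad between -0.004 and 0.004 m and angle between cup's own z axis and vertical below 0.08 rad and contact force between cup and the fingers below 0.1 N and linear speed of cup below 0.02 m/s); the arm keeps its last pose, push and grip.
It fails at once if the cup is dropped or knocked along (faster than 0.6 m/s while not gripped) (linear speed of cup above 0.6 m/s and contact force between cup and the fingers below 0.05 N).
It fails at once if the cup is tipped by more than 0.7 rad (angle between cup's own z axis and vertical above 0.7 rad).
It fails at once if a bystander is moved by more than 30 mm (distance of any of oil_bottle, grease_tin, bolt_jar, tape_roll, screwdriver, small_bin from where it was at the start of the episode above 0.03 m).
It also fails if it takes over 54 s, if anything falls off the work surface, if the arm or the gripper's body presses on something with over 40 N, if the wrist force passes 120 N, or if a joint passes its speed limit or range.

## Working session

There is one attempt and no reset: what is moved stays moved. The work goes in short steps, each a Python script; the robot and the scene stay as the last script left them, time stands still between calls to the robot, and variables do not carry over. Pictures are saved under pics/ and viewed, at most 12 in all, crops included, and the job is handed in when it is done.

```bash
mkdir -p pics; python3 - <<'E'
from station import *
import cv2
for n in("side","top"):
    cv2.imwrite(f"pics/{n}0.png",read_camera(n)[:,:,::-1])
    c=camera_info(n);print(n,c)
print(get_time(),get_ee_rot())
E
```

```text
side {'intrinsics': array([[456.42591793,   0.        , 255.42413014],
       [  0.        , 456.42591793, 190.21781756],
       [  0.        ,   0.        ,   1.        ]]), 'T': array([[-0.92912252,  0.27565132, -0.24647048,  0.18422879],
       [-0.36926064, -0.65662532,  0.65763954,  1.02171344],
       [ 0.01944045,  0.70203955,  0.71187255,  1.2559436 ],
       [ 0.        ,  0.        ,  0.        ,  1.        ]])}
top {'intrinsics': array([[385.85317019,   0.        , 258.58472645],
       [  0.        , 385.85317019, 187.74062741],
       [  0.        ,   0.        ,   1.        ]]), 'T': array([[ 0.01691494,  0.98173658, -0.18949186,  0.35923888],
       [-0.99983185,  0.01795023,  0.00374849, -0.05787662],
       [ 0.00708145,  0.18939659,  0.98187514,  1.27159668],
       [ 0.        ,  0.        ,  0.        ,  1.        ]])}
0.1 [-6.84481623e-04  9.88712374e-01  1.49824446e-01 -9.44587425e-05]
```

View pics/side0.png

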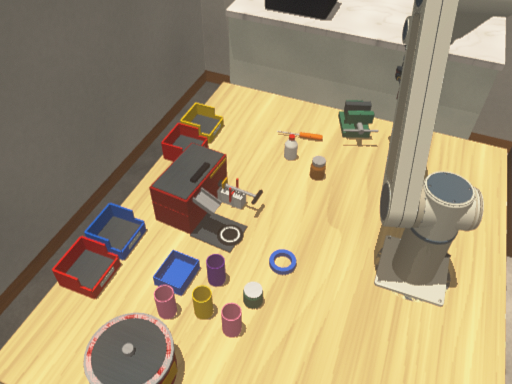

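View pics/top0.png

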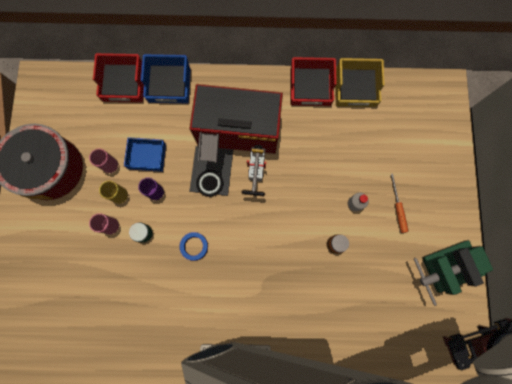

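The overview shows the yellow cup at top (113,194) and side (203,303), between two pink cups and a purple one. The pad is at top (209,182), and the T-bar at top (254,194). I'll zoom in to measure.

```bash
python3 - <<'E'
import cv2,numpy as np
t=cv2.imread("pics/top0.png");s=cv2.imread("pics/side0.png")
def crop(im,x,y,w,h,k):
    c=cv2.resize(im[y:y+h,x:x+w],None,fx=k,fy=k,interpolation=cv2.INTER_CUBIC)
    for i in range(0,w,10): cv2.putText(c,str(x+i),(i*k,8),0,.3,(255,255,255),1);cv2.line(c,(i*k,10),(i*k,14),(255,255,255),1)
    for i in range(0,h,10): cv2.putText(c,str(y+i),(0,i*k+3),0,.3,(0,255,255),1)
    return c
a=crop(t,185,80,100,120,5);b=crop(s,150,145,120,110,5)
cv2.imwrite("pics/ct.png",a);cv2.imwrite("pics/cs.png",b)
for n,im,(x,y,w,h) in(("top",t,(90,170,50,50)),("side",s,(180,275,50,60))):
    hsv=cv2.cvtColor(im,cv2.COLOR_BGR2HSV)[y:y+h,x:x+w]
    m=((hsv[...,0]>20)&(hsv[...,0]<34)&(hsv[...,1]>200)).astype(np.uint8)
    k,l,st,c=cv2.connectedComponentsWithStats(m)
    for i in range(1,k):
        if st[i,4]>30: print(n,st[i][:4]+[x,y,0,0],st[i,4],c[i]+[x,y])
E
```

```text
(no output)
```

View pics/ct.png

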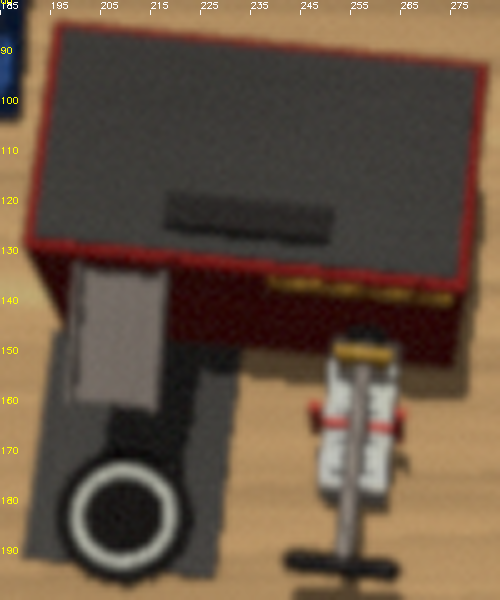

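View pics/cs.png

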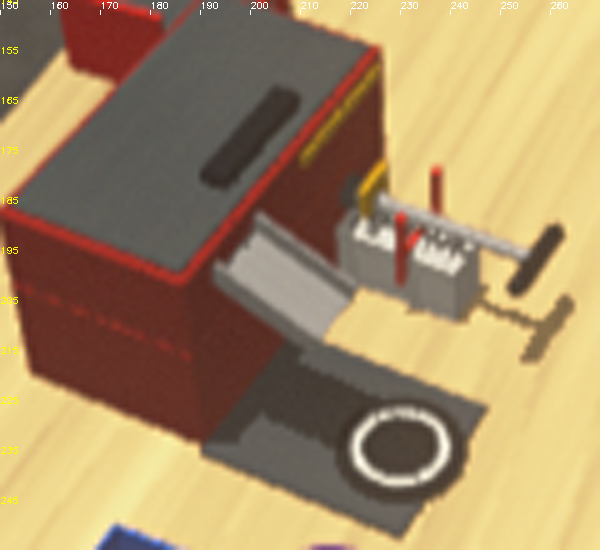

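The crops give sub-pixel corners of the box, the pad (top 210,183; side 230,234), the crossbar, the pointer and the red blades. Next I fit the dispenser pose and the mark offset, and loosen the cup mask.

```bash
cat > h.py <<'E'
import numpy as np,cv2
from station import *
from scipy.optimize import least_squares
C={n:camera_info(n) for n in("side","top")}
def proj(n,P):
    c=C[n];Ti=np.linalg.inv(c["T"]);p=np.atleast_2d(P)@Ti[:3,:3].T+Ti[:3,3]
    p=p*[1,-1,-1];q=p@c["intrinsics"].T;return q[:,:2]/q[:,2:]
def R(a): return np.array([[np.cos(a),-np.sin(a),0],[np.sin(a),np.cos(a),0],[0,0,1]])
def cupmask(im,bb):
    x,y,w,h=bb;hsv=cv2.cvtColor(im,cv2.COLOR_RGB2HSV)
    m=np.zeros(im.shape[:2],np.uint8)
    s=hsv[y:y+h,x:x+w];m[y:y+h,x:x+w]=(s[...,0]>18)&(s[...,0]<36)&(s[...,1]>170)
    m=cv2.morphologyEx(m,cv2.MORPH_OPEN,np.ones((3,3)))
    k,l,st,c=cv2.connectedComponentsWithStats(m)
    i=1+np.argmax(st[1:,4]) if k>1 else 0
    return (l==i),st[i]
def cuphull(n,p,tilt=0):
    a=np.linspace(0,2*np.pi,60);P=[np.c_[p[0]+.029*np.cos(a),p[1]+.029*np.sin(a),0*a+p[2]+z] for z in(0,.1)]
    return cv2.convexHull(proj(n,np.vstack(P)).astype(np.float32))[:,0]
E
python3 - <<'E'
from h import *
T=[((0,135,170),(27,243)),((0,-135,170),(467,288)),((150,-135,170),(487,65)),((150,135,170),(55,25)),((-125,75,10),(125,517)),((-155,-75,75),(342,566)),((-22,-75,99),(364,352))]
S=[((-125,75,10),(402,447)),((-155,-75,75),(536,260)),((-22,-75,99),(373,170)),((0,-135,170),(382,50)),((0,135,170),(182,283)),((150,135,170),(0,210))]
f=lambda uv,o:(np.array(uv,float)+.5)/5-.5+o
Tp=np.array([p for p,_ in T])/1e3;Sp=np.array([p for p,_ in S])/1e3
Tu=np.array([f(u,[185,80]) for _,u in T]);Su=np.array([f(u,[150,145]) for _,u in S])
def res(v):
    g=lambda P:P@R(v[2]).T+[v[0],v[1],0]
    return np.r_[(proj("top",g(Tp))-Tu).ravel(),(proj("side",g(Sp))-Su).ravel()]
r=least_squares(res,[.75,.05,0],loss="soft_l1");print(r.x);print(r.fun.reshape(-1,2).round(1).tolist())
v=r.x
mt=f((358,415),[185,80]);ms=f((419,191),[150,145])
for d in np.arange(.035,.071,.005):
    P=R(v[2])@[-.022-d,-.075,.099]+[v[0],v[1],0];print(d.round(3),proj("top",P)-mt,proj("side",P)-ms)
for n,bb in(("top",(90,170,50,50)),("side",(182,275,40,55))):
    im=cv2.imread(f"pics/{n}0.png")[:,:,::-1].copy();m,st=cupmask(im,bb);print(n,st)
    if n=="top":Mt=st
    else: Ms=st
def cr(p):
    o=[]
    for n,st in(("top",Mt),("side",Ms)):
        q=cuphull(n,[p[0],p[1],0]);o+=list(q.min(0)-st[:2]+.5)+list(q.max(0)-(st[:2]+st[2:4]-.5))
    return o
c=least_squares(cr,[.6,.35],loss="soft_l1");print(c.x,np.round(c.fun,1))
for n,u in(("top",(139,232)),("side",(253,295))):pass
E
```

```text
[ 0.73589472  0.01698047 -0.08544488]
[[-1.8, 0.6], [0.0, 0.7], [0.6, -1.5], [-0.7, -2.1], [-0.4, -0.6], [-0.2, -0.5], [-0.2, -0.3], [0.4, -0.5], [0.7, -0.5], [0.8, 0.7], [1.2, -1.5], [0.8, 0.0], [-0.8, -0.5]]
0.035 [[-0.16349814 -2.18508594]] [[ 0.03149183 -0.33387756]]
0.04 [[-0.32843887 -0.64899708]] [[1.24879517 0.11663019]]
0.045 [[-0.49363765  0.88949498]] [[2.46832744 0.56796283]]
0.05 [[-0.65909509  2.43039587]] [[3.69009476 1.02012264]]
0.055 [[-0.82481178  3.97371126]] [[4.9141033  1.47311189]]
0.06 [[-0.99078835  5.51944683]] [[6.14035922 1.92693287]]
0.065 [[-1.1570254   7.06760828]] [[7.36886871 2.38158786]]
0.07 [[-1.32352355  8.61820132]] [[8.599638   2.83707917]]
top [101 182  25  20 314]
side [194 286  17  33 454]
[0.57431294 0.40777204] [-3.9 -2.2  0.7  1.2 -2.7 -0.1  2.   1.9]
```

```bash
cat >> h.py <<'E'
V=np.array([0.7359,0.0170,-0.0854])
def D(x,y,z): return R(V[2])@[x,y,z]+[V[0],V[1],0]
def quat(yaw): # tool down
    return np.array([0,np.cos(yaw/2),np.sin(yaw/2),0])
E
python3 - <<'E'
from h import *
cup=np.array([.5743,.4078])
out=[]
for n,(x,y) in(("top",(75,140)),("side",(150,245))):
    k=5;im=cv2.imread(f"pics/{n}0.png")[y:y+90,x:x+80]
    c=cv2.resize(im,None,fx=k,fy=k,interpolation=cv2.INTER_CUBIC)
    h=((cuphull(n,[*cup,0])-[x,y]+.5)*k).astype(np.int32);cv2.polylines(c,[h],True,(255,255,0),1);out.append(c)
cv2.imwrite("pics/ov.png",np.hstack(out))
for yaw in(V[2],V[2]+np.pi):
    for P in([*cup,.051],[*cup,.25],D(-.125,.075,.061),D(-.125,.075,.25),D(-.135,-.075,.056),D(-.185,-.075,.056)):
        q=inverse_kinematics(P,quat(yaw));print(np.round(P,3),None if q is None else np.round(q,2))
E
```

```text
[0.574 0.408 0.051] [ 0.6   0.74  1.52 -0.    0.88  2.26]
[0.574 0.408 0.25 ] [ 0.6   0.52  1.41 -0.    1.21  2.26]
[0.618 0.102 0.061] [ 0.15  0.64  1.71 -0.    0.79  1.8 ]
[0.618 0.102 0.25 ] [ 0.15  0.4   1.6  -0.    1.14  1.8 ]
[ 0.595 -0.046  0.056] [-0.1   0.61  1.78 -0.    0.75  1.56]
[ 0.545 -0.042  0.056] [-0.1   0.56  1.89 -0.    0.69  1.56]
[0.574 0.408 0.051] [ 0.6   0.74  1.52 -0.    0.88 -0.88]
[0.574 0.408 0.25 ] [ 0.6   0.52  1.41 -0.    1.21 -0.88]
[0.618 0.102 0.061] [ 0.15  0.64  1.71 -0.    0.79 -1.34]
[0.618 0.102 0.25 ] [ 0.15  0.4   1.6  -0.    1.14 -1.34]
[ 0.595 -0.046  0.056] [-0.1   0.61  1.78 -0.    0.75 -1.58]
[ 0.545 -0.042  0.056] [-0.1   0.56  1.89 -0.    0.69 -1.58]
```

View pics/ov.png

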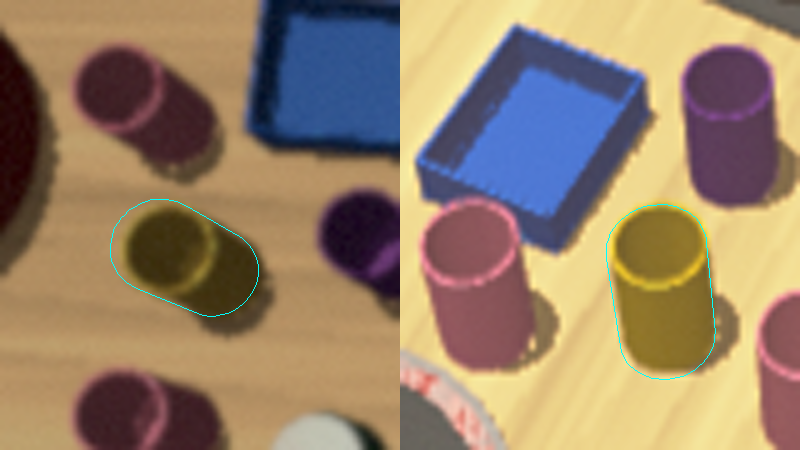

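The overlay shows the true rim centre at crop (169,250) in the top view, which is pixel (108.4,189.6). In the side view it is at (201.6,293.8). I intersect both rays at z=0.1 and then go.

```bash
cat >> h.py <<'E'
def ray(n,u,z):
    c=C[n];d=np.linalg.solve(c["intrinsics"],[*u,1])*[1,-1,-1];d=c["T"][:3,:3]@d;o=c["T"][:3,3]
    return o+d*(z-o[2])/d[2]
E
python3 - <<'E'
from h import *
a=ray("top",(108.4,189.6),.1);b=ray("side",(201.6,293.8),.1);print(a,b)
print(ray("side",(209.9-8,320),.05), ray("top",(210,183.4),.01),ray("side",(230.4,234.4),.01),D(-.125,.075,.01))
p=(a+b)[:2]/2
if np.linalg.norm(a-b)<.015:
    q=quat(V[2]+np.pi)
    x,y,z=get_tcp_pos();movel([x,y,.3])
    move_pose([*p,.25],q);movel([*p,.13],v=.2)
    for n in("top","side"): cv2.imwrite(f"pics/{n}1.png",read_camera(n)[:,:,::-1])
    t=cv2.imread("pics/top1.png")[140:230,75:155];s=cv2.imread("pics/side1.png")[235:325,165:245]
    cv2.imwrite("pics/ov1.png",np.hstack([cv2.resize(i,None,fx=5,fy=5) for i in(t,s)]))
    print(p,get_tcp_pos(),get_time(),get_ft_force())
E
```

```text
[0.57105271 0.40019328 0.1       ] [0.57261113 0.40624415 0.1       ]
[0.54985869 0.45735374 0.05      ] [0.61448985 0.09952424 0.01      ] [0.61618306 0.10614561 0.01      ] [0.61775276 0.1023887  0.01      ]
[0.57183192 0.40321872] [0.57293232 0.40390251 0.13195548] 5.3417 [0.12165716 0.68442014 0.28736919]
```

View pics/ov1.png

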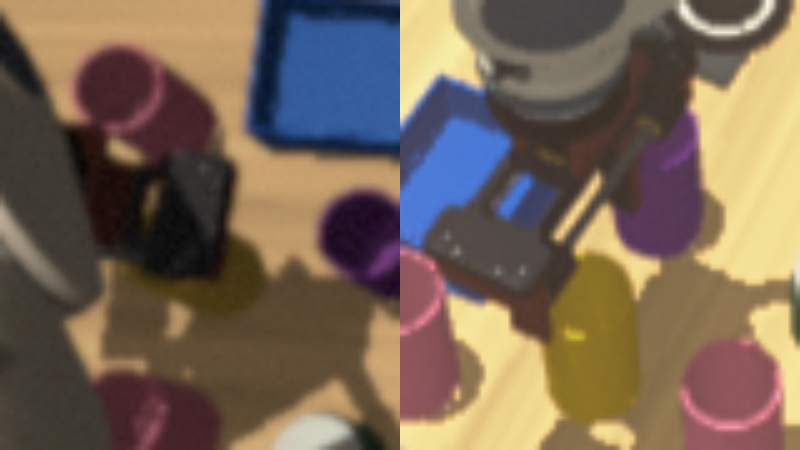

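The gripper is over the yellow cup and the neighbouring cups are clear. Both cameras carry the same ~6 mm y bias for cup and pad, so using their average cancels it. I descend with a force guard and grip.

```bash
python3 - <<'E'
from h import *
p=[.5718,.4032]
hit=movel([*p,.051],v=.08,until_force=6);print(hit,get_tcp_pos())
if not hit:
    command_gripper(0.0);print(get_grip_width()*88,get_finger_force(),get_ft_force())
    movel([*p,.08],v=.06);movel([*p,.23],v=.15);print(get_grip_width()*88,get_finger_force(),get_ft_force(),get_time())
    P=D(-.125,.075,0);q=quat(V[2]+np.pi)
    movel([P[0]-.02,P[1],.23],frame=None,v=.2)
    movel([P[0],P[1],.12],v=.12)
    for n in("top","side"): cv2.imwrite(f"pics/{n}2.png",read_camera(n)[:,:,::-1])
    t=cv2.imread("pics/top2.png")[120:210,170:250];s=cv2.imread("pics/side2.png")[170:260,190:270]
    cv2.imwrite("pics/ov2.png",np.hstack([cv2.resize(i,None,fx=5,fy=5) for i in(t,s)]))
    print(P,get_tcp_pos(),get_time(),get_grip_width()*88)
E
```

```text
False [0.57220229 0.40350041 0.05161703]
58.756640385609 29.997617471963167 [ 0.57769948 -0.68166286  2.62418322]
58.91706893545954 29.995471369475126 [ 0.39575159 -0.58791339 -1.62304961] 8.8333
[0.61775276 0.1023887  0.        ] [0.61827923 0.10248687 0.12099888] 11.675 59.03383503938837
```

View pics/ov2.png

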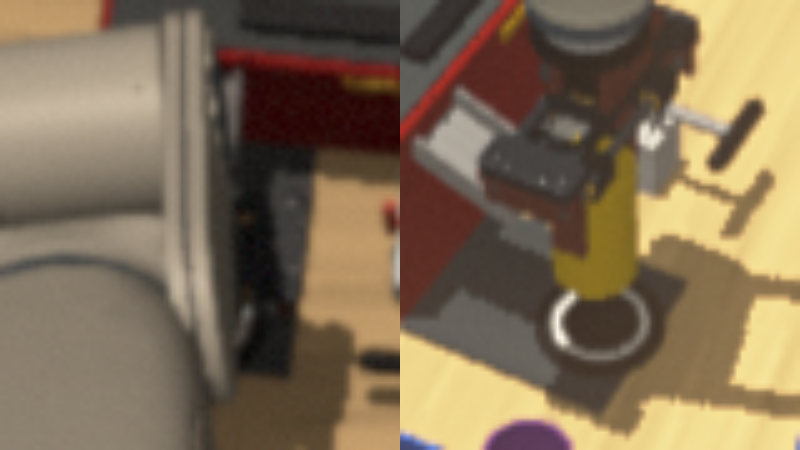

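The cup is held upright just above the pad and clear of the chute. I lower it, release, retreat and check.

```bash
python3 - <<'E'
from h import *
P=D(-.125,.075,0)
print(movel([P[0],P[1],.070],v=.06,until_force=5))
print(movel([P[0],P[1],.0585],v=.02,until_force=4),get_tcp_pos(),get_ft_force())
command_gripper(1.0);wait(.3);print(get_ft_force())
movel([P[0],P[1],.2],v=.1)
T=D(-.16,-.075,.25)
move_pose([T[0]-.1,T[1]-.1,.25],quat(V[2]+np.pi))
ims=[]
for n,(x,y) in(("top",(170,120)),("side",(190,160))):
    im=read_camera(n);cv2.imwrite(f"pics/{n}3.png",im[:,:,::-1])
    c=cv2.resize(im[y:y+90,x:x+80,::-1],None,fx=5,fy=5,interpolation=cv2.INTER_CUBIC)
    h=((cuphull(n,[P[0],P[1],.01])-[x,y]+.5)*5).astype(np.int32);cv2.polylines(c,[h],True,(255,255,0),1);ims.append(c)
cv2.imwrite("pics/ov3.png",np.hstack(ims));print(get_time())
E
```

```text
False
True [0.61781134 0.10224066 0.06101343] [-0.12141026 -1.01508506  3.8569286 ]
[-0.03024041 -0.50000115 -0.42323444]
16.8417
```

View pics/ov3.png

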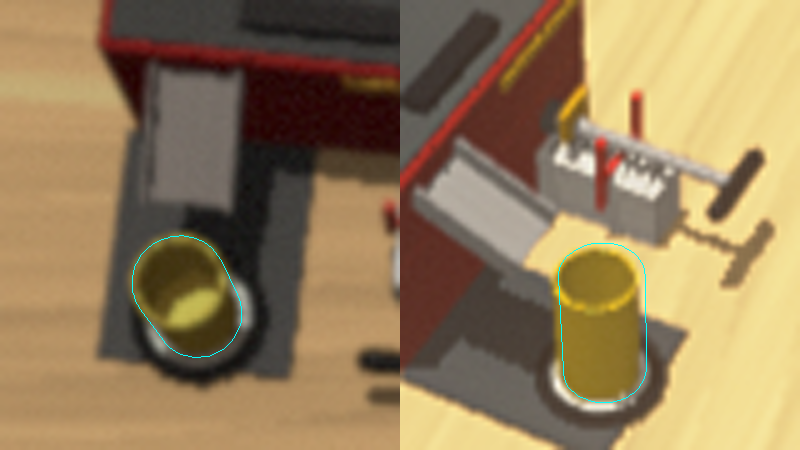

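The cup stands upright about 4 mm from the pad centre, and the gate is still shut. Next I straddle the rod behind the crossbar and grip it.

```bash
python3 - <<'E'
from h import *
G=D(-.130,-.075,0);q=quat(V[2]+np.pi)
move_pose([G[0],G[1],.2],q)
h=movel([G[0],G[1],.056],v=.08,until_force=6);print(h,get_tcp_pos())
if not h:
    command_gripper(0.0);print(get_grip_width()*88,get_finger_force(),get_ft_force())
    E0=get_tcp_pos()
    F=D(-.130-.030,-.075,.056);movel(F,v=.03);wait(.2)
    print(get_tcp_pos(),get_ft_force(),get_grip_width()*88,get_time())
    ims=[]
    for n,(x,y) in(("top",(215,120)),("side",(200,150))):
        im=read_camera(n);cv2.imwrite(f"pics/{n}4.png",im[:,:,::-1])
        ims.append(cv2.resize(im[y:y+90,x:x+80,::-1],None,fx=5,fy=5,interpolation=cv2.INTER_CUBIC))
    cv2.imwrite("pics/ov4.png",np.hstack(ims))
E
```

```text
False [ 0.60029587 -0.04666967  0.05644331]
11.335477612371928 29.999932944774628 [-0.557732   -5.14892095 -0.64301981]
[ 0.57286248 -0.04538064  0.05604581] [ 7.69866464 -6.91451445 -9.24634715] 11.224157273611212 22.025
```

View pics/ov4.png

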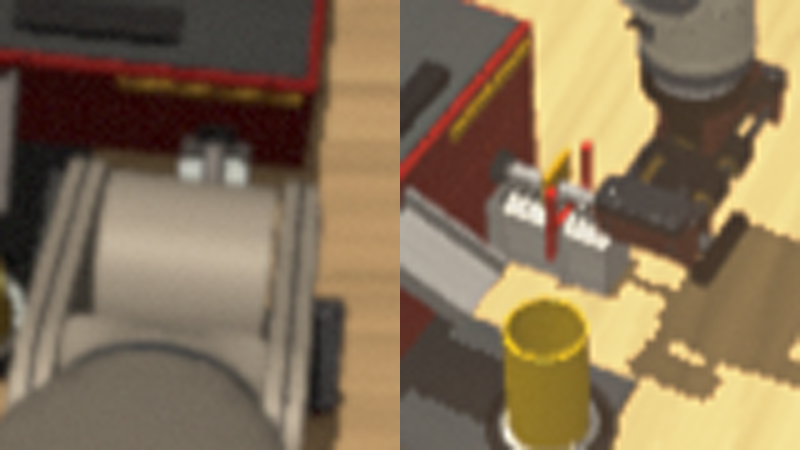

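In the side view the pointer (crop 557,167) is about 8–10 mm short of the line between the blade tops (587,143)–(551,188). The rod is held. I pull 8 mm more and re-measure at higher zoom.

```bash
python3 - <<'E'
from h import *
F=D(-.130-.038,-.075,.056);movel(F,v=.03);wait(.3)
print(get_tcp_pos(),get_ft_force(),get_grip_width()*88,get_time())
x,y,w,hh=292-72,170,40,40
im=np.mean([read_camera("side").astype(float) for _ in range(4)],0).astype(np.uint8);cv2.imwrite("pics/side5.png",im[:,:,::-1])
cv2.imwrite("pics/ov5.png",cv2.resize(im[y:y+hh,x:x+w,::-1],None,fx=14,fy=14,interpolation=cv2.INTER_CUBIC))
E
```

```text
[ 0.56519191 -0.04473472  0.05606445] [  9.11008477  -6.9645509  -10.13820459] 11.368746611485928 22.8417
```

View pics/ov5.png

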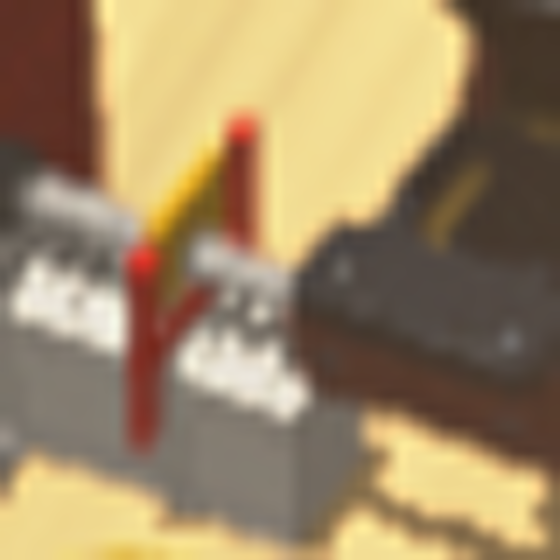

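The pointer's top strip, mid (184,196) in the crop, sits about 7 crop px left of the blade-top line (242,130)–(144,258). That is about 2 mm short. I make a small final pull and check.

```bash
python3 - <<'E'
from h import *
F=D(-.130-.0403,-.075,.056);movel(F,v=.02);wait(.4)
print(get_tcp_pos(),get_ft_force(),get_finger_force(),get_time())
x,y,w,hh=220,170,40,40
im=np.mean([read_camera("side").astype(float) for _ in range(4)],0).astype(np.uint8)
cv2.imwrite("pics/ov6.png",cv2.resize(im[y:y+hh,x:x+w,::-1],None,fx=14,fy=14,interpolation=cv2.INTER_CUBIC))
E
```

```text
[ 0.5630148  -0.04450837  0.05605456] [  9.4461397   -7.19217094 -11.82416878] 29.998002648353577 23.7083
```

View pics/ov6.png

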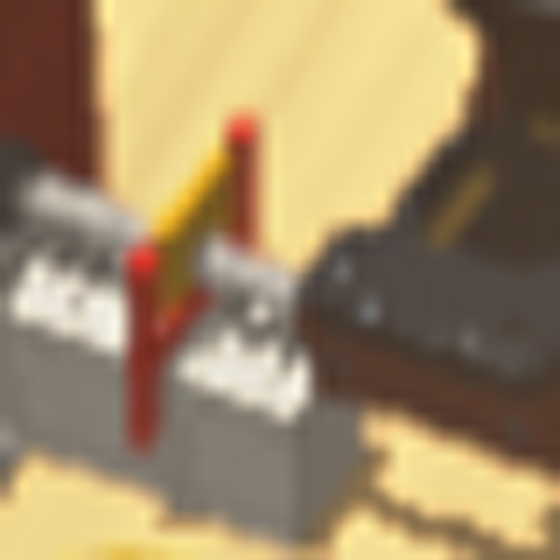

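The pointer strip, mid (193,197), now lies on the line between the blade tops, and the grip holds at 30 N. I hand in.

```bash
python3 -c "
from station import *
print(job_done())"
```

```text
the job is handed in; nothing more can be done
None
```

I handed the job in at about 24 s: the cup is standing released about 4 mm from the pad's centre, and the gate is still gripped with its pointer in line with the red mark, both judged from the camera images; no verdict came back.

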